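# Roll a shelf's edge trim home

### The arm

A 7-joint arm with a two-finger parallel gripper is mounted at the origin on the work surface. World frame = base frame: x ahead of the robot, y to its left, z up, the work surface at z = 0. Lengths are in m, angles in rad, forces in N, time in s.
With the tool pointing down it reaches from about 0.4 to 0.9 m from the base axis. Payload 5.6 kg.
Tool frame: the origin (TCP) lies midway between the tips of the shut fingers; the grasp point (between the pads) lies 19 mm behind it; y points along the fingers, z is the direction in which the jaws open and shut, and the axes are right-handed (so a half turn about y gives the same grasp; the last joint's range is limited). The gripper opens to 92 mm and grips with 3 to 60 N. Pads are 20 mm wide; open, the fingers measure 128 mm over their backs; the gripper's body (75 mm by 189 mm) begins 69 mm behind the grasp point.
Start: joints at [-1.247, 0.468, -0.012, 1.603, 0.006, 1.071, -0.056], TCP at [0.233, 0.607, 0.215] pointing down, gripper open.
Joint ranges: [-2.53, 2.53], [-0.31, 2.02], [-1.57, 1.55], [0.28, 2.44], [-1.29, 4.43], [0.15, 1.84], [-2.92, 2.92]. Speed limits (rad/s): [2.57, 2.57, 3.14, 3.14, 3.14, 3.14, 3.14].

### API

Orientations are given as a 3x3 rotation matrix whose columns are the frame's x, y, z axes.
In Python, from station import env, effector, solver, viewer, workorder, search_frame, tip_of gives the robot as it stands. Calls block until the motion is done:
- env.reach(position, orientation): joint-space move of the TCP to a pose.
- env.movel(position, frame=None, rate=0.15): straight line of the TCP; frame=None keeps the orientation; rate is the mean speed in m/s.
- env.goto_joints(angles): joint-space move.
- effector.release() and effector.grasp(squeeze=None): open the fingers fully, or close them until they stop; squeeze is the grip in N (None keeps the last).
- env.pause(seconds).
- solver.inverse_kinematics(position, orientation): joint angles nearest the present ones, or None.
- env.sense(): the state.
- viewer.read_camera(name): name is "scene" or "top" or "wrist"; returns (picture, depth): 400x640x3 uint8, red, green, blue; 400x640 float32, m along the optical axis (not along the pixel's ray), 0 where there is no reading.
- viewer.camera_info(name): a dict with "intrinsics" (3x3 intrinsics, pixels), "eye" and "rotation" of the camera in the world; the wrist camera has in their place "T_tool_cam" (4x4, takes a point from camera to tool coordinates, whose origin is the TCP and whose axes are the tool frame's). Camera axes: x right, y up, looking along -z (the intrinsics and any distortion apply to the point x, -y, -z); pixel columns grow to the right and rows downward; lengths in m; the calibration is good to about 2 mm. A picture is of the moment at which its call begins: read the wrist's pose just before it. camera_info takes no time and is no camera call.
A pose or a line that the arm cannot do raises env.PlanningError and nothing moves.
- workorder.finish_job(): hands the job in, once; it reports no verdict.
Trained networks look in the newest picture that a camera, given by its name, has taken for a name from the list of things; names that differ only in an ending like _2 or _b are one class to them, and where a whole thing is asked for, a point or a joint stands for the part that bears it (a point fixed in the world has none). Each returns a list of dicts, best first, with "score" (0 to 1); they miss things now and then, are a little off and sometimes report something else, mostly with a low value. They report only what shows in the picture. A call takes as long as a camera call. They do not tell look-alikes from the thing itself.
- search_frame(camera, name): "at" ([x, y, z] in m, in world coordinates, good to about 4 mm: the middle of the surface that is visible of it).
- tip_of(camera, name): "at" ([x, y, z] in m, in world coordinates, good to about 4 mm: a listed point, or the origin of a listed thing).
The state is a dict: "t": time; "joint_positions": joint angles; "joint_velocities": joint speeds; "tau": joint torques, N m; "ee_pos": TCP position; "tcp_rot": TCP orientation; "wrist_force": force on the tool from outside, world axes, zero at the start; "moment": the same for the moment, N m; "gripper_width": finger opening in m.
Only numpy, scipy, OpenCV 4.12 (cv2) and the standard library are available. Lean on these libraries where they do the work, as an engineer would, in place of code of your own. Each camera call takes 0.05 s, during which the arm holds its last target. There are 200 camera calls.

### The job

Take the orange hand roller out of its black holder and roll it along the brown edge trim on the cream shelf board, firmly enough that all six trim links are pressed fully home, but not so hard that the trim cracks and without the gripper touching the board or its bed. Then put the roller back upright in its holder, fully down, and let go; leave the other things on the bench where they are.

Things in the scene. Friction and masses are not known exactly. Their poses are not given: they have to be found in the camera images.
- roller_grip (a point): centre of the hand roller's upright orange handle, 28 (x) x 44 (y) x 56 mm tall. Grip here across the 28 mm sides (fingers closing along x), or it pivots under load. Below: a cross-plate 84 (x) x 42 (y) x 8 mm, underside 36 mm below this point, and a fork 39 mm wide with a free rubber wheel, 52 mm diameter, rolling along x, its lowest point 94 mm below this point
- roller: the whole hand roller, 0.2 to 0.4 kg; origin at the lowest point of its wheel (24 mm wide), z up through the handle, x the rolling direction; x and -x are alike
- roller_wheel (a joint): turn of the roller's wheel about its axle (rad), 0 at the start, positive or negative with the rolling direction; 26 mm of rolling per rad
- holder: fixed black holder, origin at the centre of its underside, 100 (x) x 75 (y) mm, walls 66 mm tall at x = -35 and 35 mm, low sides (25 mm) at y = -27 and 27 mm. Wheel and fork hang between them (free 62 mm along x, 48 along y), the cross-plate rests on the tall walls; roller x then lies along holder x (either way round), handle centre 102 mm above this origin
- bed: fixed grey press bed 130 (x) x 300 (y) x 12 mm, origin at the centre of its underside. A cream board 120 x 280 mm rides on it on springs, top at 48 mm above the bench; when pressed it sinks and rocks by some millimetres, more towards the ends. The trim strip runs along the bed's y, its middle line 46 mm to the -x side of the bed's centre
- strip_mid (a point): middle of the trim strip, at the height of the links' tops when home (61 mm above the bench unloaded; moves with the board). The strip is 191 mm long (y), 16 mm wide (x): six rigid brown links 31 mm long with bevelled ends, at first up to 4 mm proud. The trim cracks if the roller presses with over 30 N; about 18 N is a good rolling pressure
- link0 (a joint): press-down of trim link 0 of 6 (m): 0 = standing 4 mm proud, 0.004 = fully home on its rail. Its centre lies at y = -80 mm along the strip from point strip_mid. Moves only when pressed with roughly 11 to 15 N (each link differs) and stays where it is left
- link1 (a joint): press-down of trim link 1 of 6 (m): 0 = standing 4 mm proud, 0.004 = fully home on its rail. Its centre lies at y = -48 mm along the strip from point strip_mid. Moves only when pressed with roughly 11 to 15 N (each link differs) and stays where it is left
- link2 (a joint): press-down of trim link 2 of 6 (m): 0 = standing 4 mm proud, 0.004 = fully home on its rail. Its centre lies at y = -16 mm along the strip from point strip_mid. Moves only when pressed with roughly 11 to 15 N (each link differs) and stays where it is left
- link3 (a joint): press-down of trim link 3 of 6 (m): 0 = standing 4 mm proud, 0.004 = fully home on its rail. Its centre lies at y = +16 mm along the strip from point strip_mid. Moves only when pressed with roughly 11 to 15 N (each link differs) and stays where it is left
- link4 (a joint): press-down of trim link 4 of 6 (m): 0 = standing 4 mm proud, 0.004 = fully home on its rail. Its centre lies at y = +48 mm along the strip from point strip_mid. Moves only when pressed with roughly 11 to 15 N (each link differs) and stays where it is left
- link5 (a joint): press-down of trim link 5 of 6 (m): 0 = standing 4 mm proud, 0.004 = fully home on its rail. Its centre lies at y = +80 mm along the strip from point strip_mid. Moves only when pressed with roughly 11 to 15 N (each link differs) and stays where it is left
- screw_tray: fixed open blue tray of screws 90 x 90 x 35 mm, origin at the centre of its underside
- pan_tilt: brown printed pan-tilt bracket with black servos, about 110 x 135 x 111 mm tall, standing loose; origin at the centre of its underside. Not part of the job
- carton: black carton, 45 x 90 x 109 mm tall, standing loose; origin at the centre of its underside. Not part of the job
- servo: small black servo motor, 54 x 20 x 42 mm, standing loose; origin at the centre of its underside. Not part of the job
- screwdriver: screwdriver with red handle, 160 mm long, lying along its x axis; origin at the centre of its underside, near mid-length. Not part of the job
- spool: brown filament spool lying flat, 150 mm across, 55 mm tall; origin at the centre of its underside. Not part of the job
- glue_jar: jar, 52 mm across, 70 mm tall, standing loose; origin at the centre of its underside. Not part of the job
There are look-alikes about, which are no part of the job. Leave any purple or turquoise look-alike of the holder alone. Of the things that look like the roller, the larger one is meant.

How it is judged:
By the outcome, as a careful person would: the job done as asked, in the order asked, and still so for the second after the job is handed in, with the robot touching nothing.
It also fails if it takes over 72 s, if anything falls off the work surface, if the arm or the gripper's body presses on something with over 40 N, if the wrist force passes 120 N, or if a joint passes its speed limit or range.

## Working session

There is one attempt and no reset: what is moved stays moved. The work goes in short steps, each a Python script; the robot and the scene stay as the last script left them, time stands still between calls to the robot, and variables do not carry over. Pictures are saved under pics/ and viewed, about 8 in all and at most 12, crops included, and the job is handed in when it is done.

```bash
ls; mkdir -p pics; python3 - <<'E'
from station import *
import cv2, numpy as np
for c in ["scene","top"]:
    p,d=viewer.read_camera(c); cv2.imwrite(f"pics/{c}0.png",p[:,:,::-1]); np.save(f"pics/{c}0.npy",d)
    i=viewer.camera_info(c); print(c,i)
    for n in ["roller_grip","roller","holder","bed","strip_mid"]:
        print(n,[(np.round(r["at"],3).tolist(),round(r["score"],2)) for r in tip_of(c,n)])
print(viewer.camera_info("wrist")); s=env.sense(); print(s)
E
```

```text
pics
scene {'intrinsics': array([[374.88911765,   0.        , 315.91147412],
       [  0.        , 374.88911765, 195.7700389 ],
       [  0.        ,   0.        ,   1.        ]]), 'eye': array([0.99922902, 0.3125981 , 0.72335691]), 'rotation': array([[-0.55223452, -0.59975169,  0.57908112],
       [ 0.8334565 , -0.38076753,  0.40045768],
       [-0.01967988,  0.70378548,  0.71013992]])}
roller_grip [([0.505, -0.43, 0.068], 0.79), ([0.35, -0.236, 0.002], 0.7), ([0.48, -0.309, 0.1], 0.69), ([0.601, 0.299, -0.001], 0.16)]
roller [([0.477, -0.306, 0.006], 0.63), ([0.506, -0.429, 0.003], 0.6), ([0.782, 0.008, -0.003], 0.4)]
holder [([0.351, -0.429, 0.0], 0.91), ([0.205, -0.333, -0.003], 0.85), ([0.481, -0.304, 0.002], 0.58)]
bed [([0.483, -0.301, -0.001], 0.71), ([0.521, -0.01, 0.001], 0.65)]
strip_mid [([0.698, -0.361, 0.001], 0.66), ([0.476, -0.008, 0.06], 0.59)]
top {'intrinsics': array([[422.43822272,   0.        , 325.05306923],
       [  0.        , 422.43822272, 194.27724525],
       [  0.        ,   0.        ,   1.        ]]), 'eye': array([ 0.41798396, -0.02772512,  1.0801071 ]
[... 1190 characters left out ...]
int_velocities': array([ 1.27566379e-04, -1.12369573e-04,  8.33039237e-04,  6.95362083e-04,
        1.80706447e-03, -2.01999864e-03, -2.73119540e-05]), 'tau': array([-1.32700741e-03, -5.20136333e+01, -1.31171581e-02, -2.43944496e+01,
       -5.66140283e-02,  1.15705721e-02,  3.18699426e-05]), 'ee_pos': array([0.23314192, 0.60674645, 0.21457614]), 'tcp_rot': array([[ 9.33434434e-01, -4.89257695e-06,  3.58748042e-01],
       [-3.58748042e-01, -1.41813827e-05,  9.33434434e-01],
       [ 5.20643473e-07, -1.00000000e+00, -1.49925933e-05]]), 'wrist_force': array([-0.04902456,  0.74163451, -0.48441525]), 'moment': array([ 0.01792357, -0.01285368, -0.03236313]), 'gripper_width': 0.09175062893573624}
```

View pics/scene0.png

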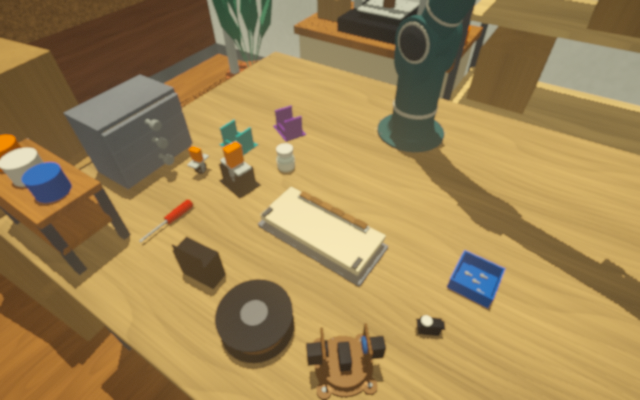

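View pics/top0.png

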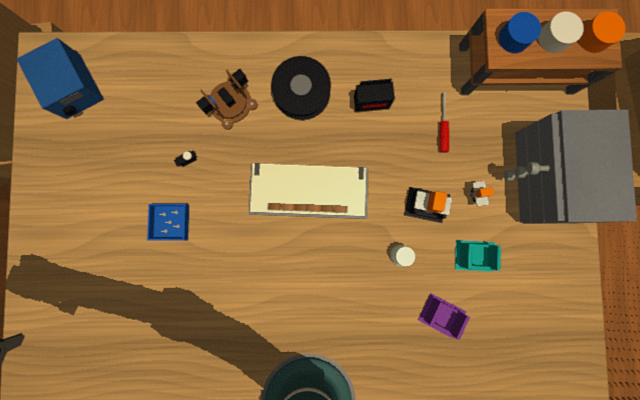

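The larger orange roller is at top px (438,201), in the black holder at (428,203). Look-alikes:
- Small roller at (482,192)
- Turquoise holder at (478,255)
- Purple holder at (443,316)

I choose the larger one in the black holder, near (0.48, -0.306). Next I'll go above it and measure yaw from close up, and get the bed pose from the top picture.

```bash
cat > h.py <<'E'
from station import *
import cv2, numpy as np
def R(yaw):  # tool down, jaw axis z at world angle yaw
    z=np.array([np.cos(yaw),np.sin(yaw),0]); y=np.array([0,0,-1.]); return np.c_[np.cross(y,z),y,z]
def cloud(c):
    s=env.sense(); p,d=viewer.read_camera(c); i=viewer.camera_info(c); K=i["intrinsics"]
    v,u=np.mgrid[:400,:640]; P=np.stack([(u-K[0,2])/K[0,0]*d,-(v-K[1,2])/K[1,1]*d,-d],-1)
    if c=="wrist":
        T=i["T_tool_cam"]; P=P@T[:3,:3].T+T[:3,3]; P=P@s["tcp_rot"].T+s["ee_pos"]
    else: P=P@i["rotation"].T+i["eye"]
    P[d==0]=np.nan
    return p,P
def rect(Q):
    (cx,cy),(a,b),th=cv2.minAreaRect((Q[:,:2]*1000).astype(np.float32))
    if a<b: a,b,th=b,a,th+90
    return np.round([cx,cy,a,b,(th+90)%180-90],1)
E
python3 - <<'E'
from h import *
p,P=cloud("top"); hsv=cv2.cvtColor(p,cv2.COLOR_RGB2HSV)
x,y,z=P[...,0],P[...,1],P[...,2]
reg=(abs(x-.52)<.1)&(abs(y)<.18)
m=reg&(z>.035)&(z<.058)&(hsv[...,1]<110)&(hsv[...,2]>150)
print("board",m.sum(),rect(P[m]),np.nanmedian(z[m]))
m=reg&(x<.50)&(z>.053); print("strip",m.sum(),rect(P[m]),np.nanmedian(z[m]))
env.reach([.48,-.306,.30],R(-np.pi/2)); print(env.sense()["t"],env.sense()["joint_positions"].round(2))
p,P=cloud("wrist"); cv2.imwrite("pics/w1.png",p[:,:,::-1]); hsv=cv2.cvtColor(p,cv2.COLOR_RGB2HSV)
for n in ["roller_grip","holder","roller"]: print(n,[(np.round(r["at"],3).tolist(),round(r["score"],2)) for r in tip_of("wrist",n)])
x,y,z=P[...,0],P[...,1],P[...,2]; reg=(np.hypot(x-.48,y+.306)<.085)
org=reg&(hsv[...,0]<18)&(hsv[...,1]>170)&(hsv[...,2]>120)&(z>.12); print("orange top",org.sum(),rect(P[org]),np.nanmedian(z[org]))
pl=reg&(z>.058)&(z<.085); print("plate",pl.sum(),rect(P[pl]),np.nanmedian(z[pl]))
al=reg&(z>.01); print("all",rect(P[al]))
E
```

```text
board 4848 [521.2  -7.5 279.9 120.1  87.1] 0.04911671444988641
strip 628 [478.1  -7.6 270.1  43.7  90. ] 0.06417018308203348
3.9667 [-0.34  0.39  1.11  1.76 -0.37  1.23 -0.7 ]
roller_grip [([0.48, -0.304, 0.104], 0.91), ([0.504, -0.433, 0.063], 0.66), ([0.476, -0.003, 0.06], 0.25)]
holder [([0.482, -0.305, 0.002], 0.76), ([0.206, -0.336, 0.004], 0.59)]
roller [([0.484, -0.3, 0.008], 0.75), ([0.504, -0.433, 0.0], 0.75)]
orange top 1096 [ 481.7 -306.9   44.5   27.7  -12.3] 0.13033442261196532
plate 1758 [ 481.9 -306.8   83.8   60.1   77.6] 0.07428368335522798
all [ 482.2 -304.1  158.7   70.4   86. ]
```

View pics/w1.png

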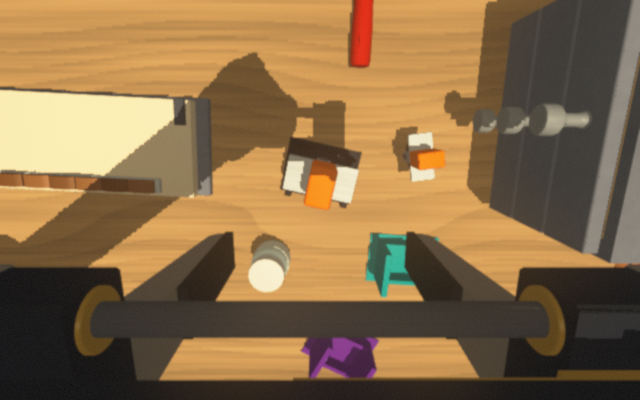

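The close crop confirms the choice: the large orange roller at px (320,185) in the black holder, with the small one at (428,160). The handle measures 44.5x28 mm with its top at 0.130, and the plate is 84 mm at 77.6°, all as described. Next I unwind the elbow and grip it.

```bash
python3 - <<'E'
from h import *
env.goto_joints([.56,.38,0,1.6,0,1.1,-.05]); s=env.sense(); print(s["t"],s["ee_pos"].round(3),np.degrees(np.arctan2(*s["tcp_rot"][[1,0],2])))
c=np.array([.4818,-.3068]); Rg=R(np.radians(77.6-180))
print(solver.inverse_kinematics([*c,.17],Rg))
env.reach([*c,.17],Rg); s=env.sense(); print(s["t"],s["joint_positions"].round(2))
env.movel([*c,.084],rate=.1); f0=env.sense()["wrist_force"]
effector.grasp(50); s=env.sense(); print(s["t"],s["gripper_width"],s["wrist_force"]-f0,s["ee_pos"])
env.movel([*c,.21],rate=.12); env.pause(.3); s=env.sense(); print(s["t"],s["gripper_width"],s["wrist_force"]-f0,s["wrist_force"],s["moment"])
b=np.array([.4753,-.0052]); u=np.array([np.cos(np.radians(87.1)),np.sin(np.radians(87.1))])
env.reach([*(b-.07*u),.20],R(np.radians(87.1-180))); env.pause(.3); s=env.sense(); print(s["t"],s["ee_pos"],s["joint_positions"].round(2),s["wrist_force"],s["moment"])
p,P=cloud("wrist"); cv2.imwrite("pics/w2.png",p[:,:,::-1])
p,P=cloud("scene"); cv2.imwrite("pics/s2.png",cv2.resize(p[100:300,200:420,::-1],None,fx=3,fy=3))
E
```

```text
5.2 [ 0.53  -0.372  0.272] -35.04532098706498
[ 0.35488875  0.38516699  0.19263954  1.85198467 -0.09102916  0.91290683
 -1.19773605]
6.2667 [ 0.35  0.39  0.19  1.85 -0.09  0.91 -1.2 ]
8.2583 0.027730961112312744 [ 0.57839745 -0.1195562   0.65358015] [ 0.48179237 -0.30667947  0.08398049]
9.7583 0.02749307949105842 [-0.00990097  0.14390606 -1.77149094] [ 0.1165934   0.06935396 -1.80435423] [-0.00852783  0.16930504 -0.00334744]
10.9833 [ 0.47183606 -0.07620527  0.19990841] [ 0.03  0.19  0.07  2.03 -0.02  0.92 -1.52] [ 0.14632577 -0.6061221  -1.48832549] [-0.01066712  0.10574108 -0.00375433]
```

View pics/w2.png

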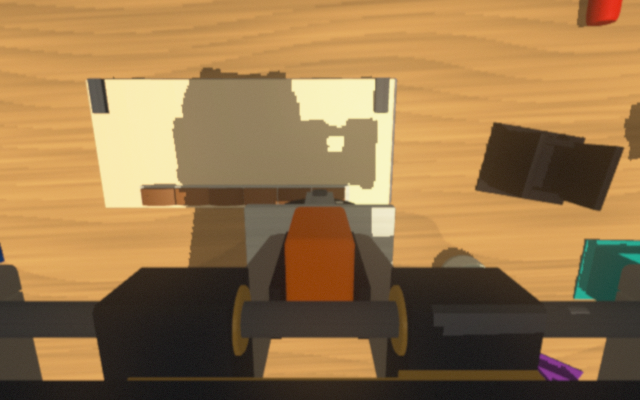

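View pics/s2.png

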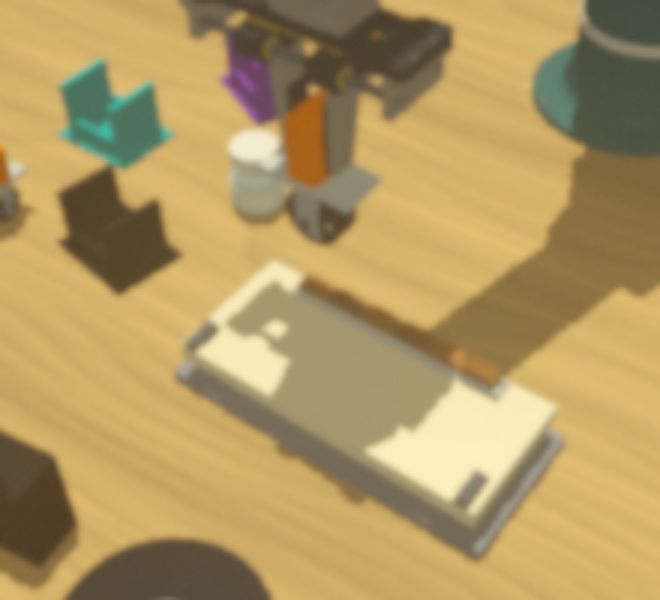

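The roller hangs upright in the grip at px (320,255), above the -y end of the strip, and the holder is empty. Next I refine the strip line from this view and press down gently on link 0.

```bash
python3 - <<'E'
from h import *
p,P=cloud("wrist"); x,y,z=P[...,0],P[...,1],P[...,2]; hsv=cv2.cvtColor(p,cv2.COLOR_RGB2HSV)
m=(z>.055)&(z<.07)&(abs(y+.005)<.105)&(abs(x-.475)<.02); print(m.sum(),rect(P[m]))
for a in (-.09,-.05,0,.03,.06): 
    k=m&(abs(y-a)<.015); print(a,k.sum(),np.nanpercentile(x[k],[2,98]).round(4) if k.any() else '',np.nanmedian(z[k]).round(4) if k.any() else '')
b=np.array([.4753,-.0052]); an=np.radians(87.1); u=np.array([np.cos(an),np.sin(an)])
q=b-.08*u; env.movel([*q,.145],rate=.1); env.pause(.3); s=env.sense(); f0=s["wrist_force"]; m0=s["moment"]; print("base",s["t"],f0)
zc=.145
while zc>.128:
    zc-=.0007; env.movel([*q,zc],rate=.02); env.pause(.05); s=env.sense(); F=(s["wrist_force"]-f0)[2]
    print(round(s["t"],2),round(zc,4),s["ee_pos"].round(4),round(F,2),(s["wrist_force"]-f0)[:2].round(1),(s["moment"]-m0).round(2))
    if F>13: break
np.save("f0.npy",f0)
E
```

```text
3135 [475.   -5.3 199.1  17.7  87.1]
-0.09 223 [0.4674 0.4794] 0.063
-0.05 438 [0.4667 0.4808] 0.0641
0 591 [0.4677 0.4835] 0.0644
0.03 583 [0.4686 0.485 ] 0.0637
0.06 603 [0.4702 0.4865] 0.0638
base 12.1417 [-0.16541331 -0.72653075 -2.45288784]
12.44 0.1443 [ 0.4712 -0.0851  0.1443] -0.27 [-0.8  1.2] [-0.    0.06 -0.03]
12.74 0.1436 [ 0.4712 -0.0851  0.1435] 0.06 [0.1 0.7] [ 0.03 -0.01 -0.  ]
13.04 0.1429 [ 0.4712 -0.0851  0.1429] -1.36 [-0.3  1.1] [-0.05 -0.01  0.05]
13.34 0.1422 [ 0.4712 -0.0851  0.1422] 0.23 [0.9 0.5] [ 0.04  0.02 -0.  ]
13.64 0.1415 [ 0.4712 -0.0851  0.1415] -0.99 [ 0.6 -0. ] [ 0.03  0.02 -0.01]
13.94 0.1408 [ 0.4712 -0.0851  0.1408] -1.42 [-0.6 -0.1] [-0.03  0.01 -0.02]
14.24 0.1401 [ 0.4713 -0.0851  0.1401] 0.39 [-0.1  1.8] [ 0.08 -0.02 -0.  ]
14.54 0.1394 [ 0.4714 -0.0851  0.1395] 0.3 [-0.1 -0. ] [ 0.03 -0.01 -0.05]
14.84 0.1387 [ 0.4714 -0.0851  0.1388] 0.97 [-0.3 -0.3] [-0.04  0.02 -0.06]
15.14 0.138 [ 0.4714 -0.0851  0.1381] 3.26 [0.4 0.3] [0.04 0.02 0.03]
15.44 0.1373 [ 0.4714 -0.0851  0.1374] 4.84 [-0. -0.] [-0.03  0.14  0.  ]
15.74 0.1366 [ 0.4714 -0.0852  0.1367] 5.21 [0.1 0.7] [ 0.03  0.16 -0.01]
16.04 0.1359 [ 0.4714 -0.0851  0.136 ] 6.14 [-1.4  0.7] [-0.04  0.25  0.  ]
16.34 0.1352 [ 0.4713 -0.0852  0.1353] 7.67 [-1.2  0.3] [-0.08  0.28  0.06]
16.64 0.1345 [ 0.4714 -0.0851  0.1347] 8.58 [-0.8  0.5] [-0.1   0.34  0.  ]
16.94 0.1338 [ 0.4714 -0.0852  0.1341] 9.47 [-1.5  0.2] [-0.18  0.45 -0.02]
17.24 0.1331 [ 0.4714 -0.0853  0.1335] 11.43 [-1.6  0.1] [-0.1   0.56 -0.  ]
17.54 0.1324 [ 0.4715 -0.0854  0.1329] 11.44 [-2.2  0.2] [-0.17  0.63 -0.01]
17.84 0.1317 [ 0.4715 -0.0854  0.1324] 11.81 [-1.9 -1. ] [-0.22  0.7   0.02]
18.14 0.131 [ 0.4715 -0.0855  0.1318] 12.78 [-2.6  0.3] [-0.3   0.76  0.07]
18.44 0.1303 [ 0.4715 -0.0854  0.1311] 14.03 [-2.4 -0.2] [-0.23  0.76 -0.02]
```

```bash
python3 - <<'E'
from h import *
b=np.array([.4751,-.0053]); an=np.radians(87.1); u=np.array([np.cos(an),np.sin(an)]); f0z=-1.95
zc=.1303; d=-.08; F=13.5; T=18.; log=[]
def go(nd,nz,rate=.03):
    env.movel([*(b+nd*u),nz],rate=rate); env.pause(.02)
    fs=[env.sense()["wrist_force"]]
    env.pause(.02); fs.append(env.sense()["wrist_force"]); f=np.mean(fs,0); return f[2]-f0z,f
def upd(zc,F): return zc-np.clip(.00025*(T-F),-.002,.0008)
while F<17: zc-=.0006; F,_=go(d,zc)
print("pressed",env.sense()["t"],zc,F)
path=[-.084]+list(np.arange(-.08,.0841,.005))
for nd in path:
    zc=upd(zc,F); F,f=go(nd,zc); log.append((nd,zc,F)); 
    if F>25: zc+=.002; F,_=go(nd,zc)
s=env.sense()
print(s["t"]); print(*[f"{a*1000:.0f}:{z*1000:.1f}:{F:.1f}" for a,z,F in log]); print(s["ee_pos"],f)
np.save("log.npy",log)
E
```

```text
pressed 20.9917 0.12490000000000008 17.402290466741817
32.8333
-84:124.8:16.7 -80:124.4:18.2 -75:124.5:19.1 -70:124.8:20.7 -65:125.4:19.4 -60:125.8:22.1 -55:126.8:22.5 -50:127.9:21.5 -45:128.8:21.1 -40:129.6:20.5 -35:130.2:18.9 -30:130.4:17.8 -25:130.4:22.4 -20:131.5:20.4 -15:132.1:18.7 -10:132.3:19.1 -5:132.5:17.7 0:132.5:15.0 5:131.7:17.0 10:131.5:21.4 15:132.3:18.0 20:132.3:16.8 25:132.0:16.6 30:131.7:15.3 35:131.0:14.6 40:130.2:15.6 45:129.6:18.5 50:129.7:17.6 55:129.6:16.3 60:129.2:15.2 65:128.5:14.1 70:127.7:13.6 75:126.9:14.5 80:126.1:14.9
[0.48041895 0.07609071 0.1275877 ] [-1.69599786  2.30004651 12.95682435]
```

Now the return pass, at an even ~18.5 N using what was learned.

```bash
python3 - <<'E'
from h import *
b=np.array([.4751,-.0053]); an=np.radians(87.1); u=np.array([np.cos(an),np.sin(an)]); f0z=-1.95; T=19.
L=np.load("log.npy"); zff=lambda d: np.interp(d,L[:,0],L[:,1]-.0004*(T-L[:,2]))
def go(nd,nz,rate=.04):
    env.movel([*(b+nd*u),nz],rate=rate); env.pause(.02)
    f=env.sense()["wrist_force"][2]; env.pause(.02); return (f+env.sense()["wrist_force"][2])/2-f0z
zc=L[-1,1]; F=15; 
while F<18.3: zc-=.0006; F=go(.08,zc)
go(.084,zc); log=[]; d=.08; 
for nd in np.arange(.08,-.0841,-.005):
    dz=zff(nd)-zff(d) if nd<.08 else 0
    zc+=np.clip(dz,-.0008,.0015)-np.clip(.0002*(T-F),-.001,.0006); d=nd
    F=go(nd,zc); log.append((nd,zc,F))
    if F>25: zc+=.002; F=go(nd,zc)
print(env.sense()["t"]); print(*[f"{a*1000:.0f}:{z*1000:.1f}:{F:.1f}" for a,z,F in log])
q=b+d*u; env.movel([*q,.21],rate=.12); env.pause(.2); s=env.sense(); print(s["t"],s["wrist_force"],s["moment"],s["gripper_width"])
q=np.array([.4818,-.3068]); env.reach([*q,.21],R(np.radians(77.6-180)))
p,P=cloud("wrist"); cv2.imwrite("pics/w3.png",p[:,:,::-1])
x,y,z=P[...,0],P[...,1],P[...,2]
al=np.einsum('ijk,k->ij',P[...,:2]-b,u)
pt,Pt=cloud("top"); at=(Pt[...,:2]-b)@u; off=(Pt[...,:2]-b)@np.array([u[1],-u[0]])
cv2.imwrite("pics/t3.png",cv2.resize(pt[140:240,230:480,::-1],None,fx=3,fy=3))
for i in range(6):
    c=-.08+.032*i; k=(abs(at-c)<.013)&(abs(off)<.005); bd=(abs(at-c)<.013)&(abs(off-.035)<.015)
    print(i,k.sum(),np.nanmedian(Pt[k][:,2])-np.nanmedian(Pt[bd][:,2]))
hs=[(np.round(r["at"],3).tolist(),round(r["score"],2)) for r in tip_of("top","holder")]; print(hs)
k=(np.hypot(x-.482,y+.307)<.1)&(z>.055)&(z<.069); print(k.sum(),rect(P[k]) if k.any() else ''); print(env.sense()["t"],env.sense()["ee_pos"])
E
```

```text
44.4167
80:123.7:18.5 75:124.2:18.0 70:124.5:17.3 65:125.1:20.1 60:126.5:20.0 55:127.6:20.6 50:128.5:19.5 45:128.8:19.6 40:128.4:19.8 35:129.0:18.5 30:129.8:18.8 25:130.6:20.7 20:131.4:20.3 15:132.1:18.1 10:132.4:16.6 5:131.1:18.2 -0:130.9:17.9 -5:131.8:16.2 -10:131.6:20.6 -15:131.6:19.9 -20:131.8:18.1 -25:131.4:18.5 -30:130.5:16.4 -35:130.1:15.1 -40:129.6:17.0 -45:128.6:21.2 -50:128.3:20.4 -55:127.9:20.0 -60:127.3:18.1 -65:126.3:17.6 -70:125.9:15.5 -75:124.5:17.5 -80:123.8:18.6
45.4833 [-0.58700656  0.3515271  -2.97215016] [-0.03964847  0.11951378  0.01266509] 0.027759304659899883
0 47 0.012369264414026082
1 40 0.012366246311358298
2 47 0.012637646841007322
3 44 0.012462689686654649
4 46 0.013144367395101608
5 42 0.012842103926447024
[([0.345, -0.425, -0.001], 0.96), ([0.205, -0.334, 0.002], 0.63), ([0.481, -0.306, -0.005], 0.61)]
780 [ 492.1 -309.3   78.1   39.1   77.6]
46.525 [ 0.48266154 -0.30430664  0.21000922]
```

View pics/w3.png

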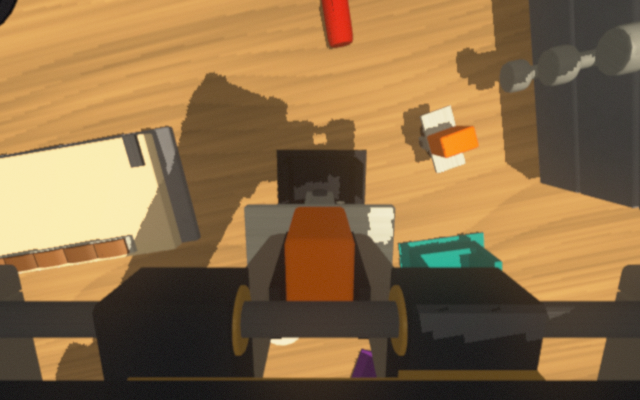

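View pics/t3.png

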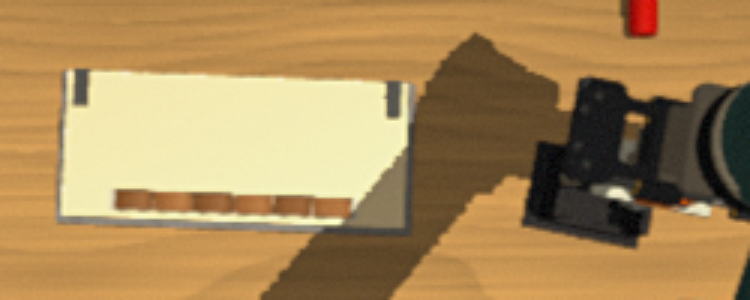

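Wrist view: the empty black holder is at px (320,180) under the roller, which sits in the grip exactly as before. Top crop: the strip is level and unbroken, with all links 12.4–13.1 mm above the board (13 expected, and they started up to 4 mm proud). I'll average a few more frames on the links, then place the roller.

```bash
python3 - <<'E'
from h import *
import sys
b=np.array([.4751,-.0053]); an=np.radians(87.1); u=np.array([np.cos(an),np.sin(an)]); H=[]
for _ in range(6):
    pt,Pt=cloud("top"); at=(Pt[...,:2]-b)@u; off=(Pt[...,:2]-b)@np.array([u[1],-u[0]])
    H.append([np.nanmedian(Pt[(abs(at+.08-.032*i)<.012)&(abs(off)<.005)][:,2])-np.nanmedian(Pt[(abs(at+.08-.032*i)<.013)&(abs(off-.035)<.015)][:,2]) for i in range(6)])
h=np.mean(H,0)*1000; print(h.round(2),np.std(H,0).round(5))
if h.max()>14.2: sys.exit("link proud")
q=np.array([.4818,-.3068]); env.movel([*q,.15],frame=R(np.radians(77.6-180)),rate=.1); env.pause(.2); s=env.sense(); f0=s["wrist_force"]; print(s["t"],s["ee_pos"],f0)
zc=.15
for zc in [.125,.105,.09]+list(np.arange(.087,.077,-.001)):
    env.movel([*q,zc],rate=.06); env.pause(.03); s=env.sense(); f=s["wrist_force"]-f0; print(round(s["t"],2),round(zc,4),s["ee_pos"].round(4),f.round(1))
    if f[2]>4 or np.hypot(*f[:2])>8: break
E
```

```text
[12.68 12.87 12.75 12.34 12.85 12.56] [0.0003  0.0003  0.00064 0.00043 0.0003  0.00024]
47.775 [ 0.48226195 -0.3070578   0.15075454] [-1.03990907 -0.72141629 -2.66231925]
48.38 0.125 [ 0.4819 -0.3069  0.1249] [1.2 0.3 0.4]
48.89 0.105 [ 0.4817 -0.3068  0.1048] [1.2 0.5 0.9]
49.33 0.09 [ 0.4816 -0.3068  0.0897] [0.9 1.2 0.5]
49.61 0.087 [ 0.4818 -0.3068  0.087 ] [0.7 1.7 0.4]
49.89 0.086 [ 0.4818 -0.3068  0.086 ] [1.2 1.3 0.3]
50.17 0.085 [ 0.4818 -0.3068  0.085 ] [ 1.3  0.6 -0.1]
50.46 0.084 [ 0.4818 -0.3068  0.084 ] [ 1.5  0.1 -0.4]
50.74 0.083 [ 0.4818 -0.3068  0.084 ] [-1.6  2.8  8.9]
```

All six links are home, and the plate seated at 0.084, the same height as at the grasp. Release, retreat and check.

```bash
python3 - <<'E'
from h import *
q=np.array([.4818,-.3068]); env.movel([*q,.084],rate=.05)
effector.release(); env.movel([*q,.20],rate=.1); env.movel([*(q-[.0,-.0]),.30],rate=.15); env.pause(.2)
p,P=cloud("wrist"); cv2.imwrite("pics/w4.png",p[:,:,::-1]); hsv=cv2.cvtColor(p,cv2.COLOR_RGB2HSV); x,y,z=P[...,0],P[...,1],P[...,2]; reg=(np.hypot(x-.48,y+.306)<.085)
org=reg&(hsv[...,0]<18)&(hsv[...,1]>170)&(hsv[...,2]>120)&(z>.12); print("orange top",org.sum(),rect(P[org]),np.nanmedian(z[org]))
pl=reg&(z>.058)&(z<.085); print("plate",rect(P[pl]),np.nanmedian(z[pl])); print(env.sense()["t"])
E
```

```text
orange top 1102 [ 481.7 -308.    44.1   27.2  -11.9] 0.13032757578262266
plate [ 481.6 -307.8   84.1   60.2   77.7] 0.07429356449557124
54.4
```

View pics/w4.png

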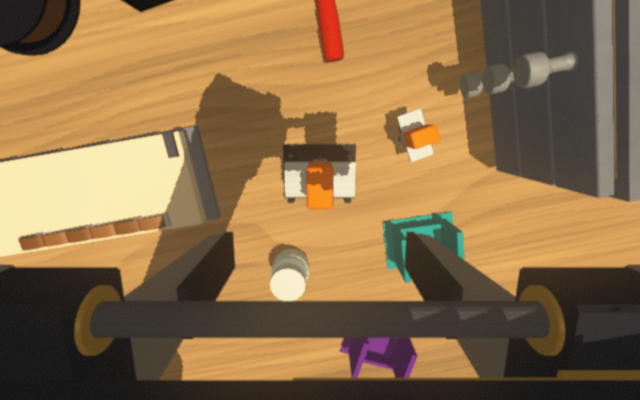

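The roller stands upright in its holder at px (320,183), at its original heights (0.1303 / 0.0743 m). The neighbouring things are untouched and the gripper is clear.

```bash
python3 -c "
from station import *
workorder.finish_job(); print(env.sense()['t'])"
```

```text
the job is handed in; nothing more can be done
the job is handed in; nothing more can be done
```

The job is done and handed in at about 54 s, within the 72 s limit. I took the larger orange roller from the black holder, rolled the trim end to end and back, and put the roller back in its holder.

- **Pressing force:** I regulated it to about 18–19 N. Sampled readings peaked at about 22.5 N, below the 30 N cracking limit. It dipped to about 14 N near the far end on the first pass. The return pass covered that end again at 17–20 N.
- **Trim links:** Averaged depth puts all six tops at 12.3–12.9 mm above the board, against 13 mm nominal. That is level and home within the roughly 0.3 mm noise. The force samples cannot rule out short peaks between readings, but the strip looked unbroken in the top picture.
- **Roller in holder:** It is upright and released. Handle top is at 130.3 mm and plate at 74.3 mm, the same as at the start, and its position is within about 1 mm.
- **Other things:** The last wrist picture shows the neighbouring things where they were and the gripper clear. The things further off were not checked again.

No check failed or disagreed.

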